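# Find and unlock the soft stage clip

## Robot

A 6-joint arm with a two-finger parallel gripper is mounted at the origin on the work surface. World frame = base frame: x ahead of the robot, y to its left, z up, the work surface at z = 0. Lengths are in m, angles in degrees, forces in N, time in s.
With the tool pointing down it reaches from about 0.25 to 0.725 m from the base axis. Payload 9.7 kg.
Tool frame: the origin (TCP) lies midway between the tips of the shut fingers; the grasp point (between the pads) lies bot.grasp_offset behind it (bot.grasp_offset is the distance from the TCP to the grasp point, in m); x points along the fingers, y is the direction in which the jaws open and shut, and the axes are right-handed (so a half turn about x gives the same grasp; the last joint's range is limited). The gripper opens to 85 mm and grips with 20 to 120 N. Pads are 22 mm wide; open, the fingers measure 114 mm over their backs; the gripper's body (76 mm by 85 mm) begins 54 mm behind the grasp point. The pads swing forward as they close: fully open they stand 13 mm farther back than shut.
Start: joints at [-69.557, 4.979, 10.078, 95.1, 0, 90], TCP at [0.192, -0.515, 0.231] pointing down, gripper open.
Joint ranges: [-179.16, 179.16], [-48.56, 103.87], [-65.8, 70.77], [-126.05, 130.52], [-82.76, 87.17], [-180, 180]. Speed limits (degrees/s): [127.2, 127.2, 147.25, 180, 180, 180].

## Interface

Orientations are given as [roll, pitch, yaw] about the fixed x, y, z axes, in that order (R = Rz(yaw) Ry(pitch) Rx(roll)).
In Python, from workcell import status, camera, bot gives the robot as it stands.
- The arm moves only by the shell command python3 -m jog 'ROWS' [OPENING] [FORCE]. ROWS is text: rows parted by semicolons, each of 4 numbers parted by spaces: the shift along the tool's x, y, z in mm, then the turn about the tool's x in degrees. A call has exactly 8 rows; each row is the pose to reach, as a shift and turn from the pose commanded when the call began, along the tool's axes at that moment; what a row does not reach only later rows make up. A row lasts 1/8 s, in which the tool goes at most 62.5 mm and 10.7 degrees, less where a joint would pass 70% of its speed; a pose out of reach is approached as far as the arm can. A call with a gripper value outside its range is refused whole. OPENING is the opening, from 0 (shut) to 1 (fully open), set as the call begins (- or left out, the last holds). The fingers move at their own pace and stop on an object; FORCE is the grip in N (left out, the last holds). Time passes only in rows, so rows that repeat a pose let the fingers close, or fill a call up. It gives the time, the measured TCP pose, the force and the opening at its end, in the units of the state.
- status.get_obs(): the state, without advancing time (a new reading comes with each control period).
- camera(name): name is "scene" or "side" or "wrist"; returns a dict with "color" (420x560x3 uint8, red, green, blue), "vfov" (degrees; the focal length in pixels is half the picture's height over the tangent of half this angle, whatever the lens; pixels are square), "cx", "cy" (the principal point, pixels), "rvec" (rotation vector, rad) and "tvec" (3), from world to camera coordinates, as OpenCV has them. Camera axes: x right, y down, z forward; pixel columns grow to the right and rows downward; lengths in m; the calibration is good to about 2 mm. A picture is of the moment at which its call begins. There is no depth.
- bot.job_done(): hands the job in, once; it reports no verdict.
The state is a dict: "time": time; "q": joint angles; "qd": joint speeds; "joint_efforts": joint torques, N m; "ee_pos": TCP position; "tcp_rot": TCP orientation; "wrist_force": force on the tool from outside, world axes, zero at the start; "torque": the same for the moment, N m; "opening": finger opening in m.
Only numpy, scipy, OpenCV 4.12 (cv2) and the standard library are available. Lean on these libraries where they do the work, as an engineer would, in place of code of your own. Each camera call takes 0.05 s, during which the arm holds its last target. There are 200 camera calls.

## Task

One of the three spring clips on this microscope stage has gone soft. Lift the clear cover off the clips and set it down gently, upright, in the middle of the black mat; then press the clips at mid-span with about 6 N each, never more than 12 N, until you know which one is soft, and push that clip's sliding lock fully out, away from the clip. Leave the other two locks in, disturb nothing else, and let go of everything.

Things in the scene. Friction and masses are not known exactly. Their poses are not given: they have to be found in the camera images.
- stage: Aluminium microscope stage, fixed: plate 220 x 190 mm (x, y), top 35 mm above the table, a motor stub 27 mm beyond its -x side. Origin: centre of its underside on the table. Carries three like-looking spring clips, 48 mm apart along y (left = +y), free ends to -x. One is soft, two sound; only pressing tells which. Pressed on its mid-span rib a sound clip gives about 0.45 mm per N, the soft one about 1.0 mm per N; stop at 7.6 mm
- cover: Clear acrylic cover, open below, black-edged, standing over the three clips on the stage plate: 136 x 160 x 45 mm (x, y, z), walls 4 mm, about 0.25 to 0.5 kg. On top a black bar handle 110 mm long along the cover's y, 12 x 12 mm in section, its centre 73 mm above the underside, midway over the cover, 22 mm free below it. Origin: centre of its underside
- mat: Black rubber mat 240 x 240 mm, 4 mm thick, fixed on the table. Origin: centre of its underside
- left_clip_mid (a point): Top of the round rib across the left clip's leaf at mid-span, unpressed, 59 mm above the table, stage x = -30 mm; stays with the stage. Rib: 8 mm (x) by 16 mm, 3 mm proud of the leaf. Leaf: level, 90 mm long along stage x, 16 mm wide, 3 mm thick, tip at x = -75 mm, rooted in a clamp block at x = 15 to 35 mm, 22 mm wide, top 59 mm above the table
- left_lock (a point): Axis of the left clip's lock tab when fully in, 25 mm above the plate; stays with the stage. The lock is an upright steel tab, 6 mm (x) by 16 mm (y), top 73 mm above the table, behind the clip's clamp with 32 mm free between them (a low foot takes 6 of it). It slides to the stage's +x, away from the clip, 20 mm to a stop, friction about 2.5 N, stays where left
- middle_clip_mid (a point): Top of the round rib across the middle clip's leaf at mid-span, unpressed, 59 mm above the table, stage x = -30 mm; stays with the stage. Rib: 8 mm (x) by 16 mm, 3 mm proud of the leaf. Leaf: level, 90 mm long along stage x, 16 mm wide, 3 mm thick, tip at x = -75 mm, rooted in a clamp block at x = 15 to 35 mm, 22 mm wide, top 59 mm above the table
- middle_lock (a point): Axis of the middle clip's lock tab when fully in, 25 mm above the plate; stays with the stage. The lock is an upright steel tab, 6 mm (x) by 16 mm (y), top 73 mm above the table, behind the clip's clamp with 32 mm free between them (a low foot takes 6 of it). It slides to the stage's +x, away from the clip, 20 mm to a stop, friction about 2.5 N, stays where left
- right_clip_mid (a point): Top of the round rib across the right clip's leaf at mid-span, unpressed, 59 mm above the table, stage x = -30 mm; stays with the stage. Rib: 8 mm (x) by 16 mm, 3 mm proud of the leaf. Leaf: level, 90 mm long along stage x, 16 mm wide, 3 mm thick, tip at x = -75 mm, rooted in a clamp block at x = 15 to 35 mm, 22 mm wide, top 59 mm above the table
- right_lock (a point): Axis of the right clip's lock tab when fully in, 25 mm above the plate; stays with the stage. The lock is an upright steel tab, 6 mm (x) by 16 mm (y), top 73 mm above the table, behind the clip's clamp with 32 mm free between them (a low foot takes 6 of it). It slides to the stage's +x, away from the clip, 20 mm to a stop, friction about 2.5 N, stays where left
- lock_a (a joint): Travel of one clip's lock along the stage's +x (the letter does not tell left, middle or right), m: 0 fully in, 0.020 fully out; it starts at 0 to 0.003
- lock_b (a joint): Travel of one clip's lock along the stage's +x (the letter does not tell left, middle or right), m: 0 fully in, 0.020 fully out; it starts at 0 to 0.003
- lock_c (a joint): Travel of one clip's lock along the stage's +x (the letter does not tell left, middle or right), m: 0 fully in, 0.020 fully out; it starts at 0 to 0.003
- objective: microscope objective, steel barrel 34 mm across, 46 mm tall, standing between stage and mat. Bystander: leave it. Origin: centre of its underside
- filter_cube: black filter cube, 38 mm. Bystander: leave it. Origin: centre of its underside
- screwdriver: screwdriver, 170 mm, lying. Bystander: leave it. Origin: at its middle, on the table
- dropper: small bottle, 32 mm across, 75 mm tall. Bystander: leave it. Origin: centre of its underside
- slide_box: grey slide box 100 x 82 x 30 mm. Bystander: leave it. Origin: centre of its underside
- dish: low steel dish 56 mm across, 14 mm tall. Bystander: leave it. Origin: centre of its underside
- eyepiece: black eyepiece, 36 mm across, 54 mm tall. Bystander: leave it. Origin: centre of its underside
Mind the look-alikes: they are no part of the job. Several things have the shape of the cover; the one meant has the colours described above.

How it is judged:
By the outcome, as a careful person would: the job done as asked, in the order asked, and still so for the second after the job is handed in, with the robot touching nothing.
It also fails if it takes over 64 s, if anything falls off the work surface, if the arm or the gripper's body presses on something with over 40 N, if the wrist force passes 120 N, or if a joint passes its speed limit or range.

## Working session

There is one attempt and no reset: what is moved stays moved. The work goes in short steps, Python scripts to look and compute and a shell command to move; the robot and the scene stay as the last step left them, time stands still between calls to the robot, and variables do not carry over. Pictures are saved under pics/ and viewed, about 8 in all and at most 12, crops included, and the job is handed in when it is done.

```bash
ls; mkdir -p pics; cat > h.py <<'E'
import numpy as np, cv2
from workcell import status, camera, bot
def K(c):
    f=c["color"].shape[0]/2/np.tan(np.radians(c["vfov"])/2)
    return np.array([[f,0,c["cx"]],[0,f,c["cy"]],[0,0,1.]])
def ray(c,u,v):
    R=cv2.Rodrigues(np.array(c["rvec"],float))[0]; t=np.array(c["tvec"],float)
    d=R.T@np.linalg.inv(K(c))@np.array([u,v,1.]); return -R.T@t,d
def plane(c,u,v,z):
    o,d=ray(c,u,v); return o+d*(z-o[2])/d[2]
def proj(c,P):
    return cv2.projectPoints(np.array(P,float).reshape(-1,3),np.array(c["rvec"],float),np.array(c["tvec"],float),K(c),None)[0].reshape(-1,2)
def save(c,n): cv2.imwrite("pics/"+n+".png",c["color"][:,:,::-1])
E
python3 - <<'E'
from h import *
import pickle
cs={n:camera(n) for n in("scene","side","wrist")}
pickle.dump(cs,open("c0.pkl","wb"))
print({k:v for k,v in cs["scene"].items() if k!="color"})
cv2.imwrite("pics/a.png",cv2.resize(cs["scene"]["color"][:,:,::-1],(800,600)))
cv2.imwrite("pics/b.png",cv2.resize(cs["side"]["color"][:,:,::-1],(800,600)))
print(status.get_obs(),bot.grasp_offset)
E
```

```text
pics
{'vfov': 43.545924781532555, 'cx': 283.50711607205955, 'cy': 209.3553392202888, 'rvec': array([ 1.69930425,  1.89741665, -0.74626116]), 'tvec': array([ 0.16573971, -0.3497633 ,  1.58869966])}
{'time': 0.15, 'q': array([-6.95577052e+01,  5.00478233e+00,  1.00469442e+01,  9.50990469e+01,
       -9.37909604e-04,  9.00014561e+01]), 'qd': array([ 0.09589983, -0.023582  ,  0.06589462,  0.00133194,  0.02781791,
        0.01404693]), 'joint_efforts': array([-4.32870893e-04, -5.20761859e+01,  4.65043151e+01,  1.38721842e-02,
       -4.84837676e-05,  9.29733687e-06]), 'ee_pos': array([ 0.19203571, -0.51521743,  0.23075555]), 'tcp_rot': array([-89.05394772,  89.94310725, 111.38689149]), 'wrist_force': array([ 0.0240618 ,  0.4857898 , -0.49687213]), 'torque': array([ 0.00533414, -0.01666581,  0.01687284]), 'opening': 0.0852743927321123} 0.0187
```

View pics/a.png

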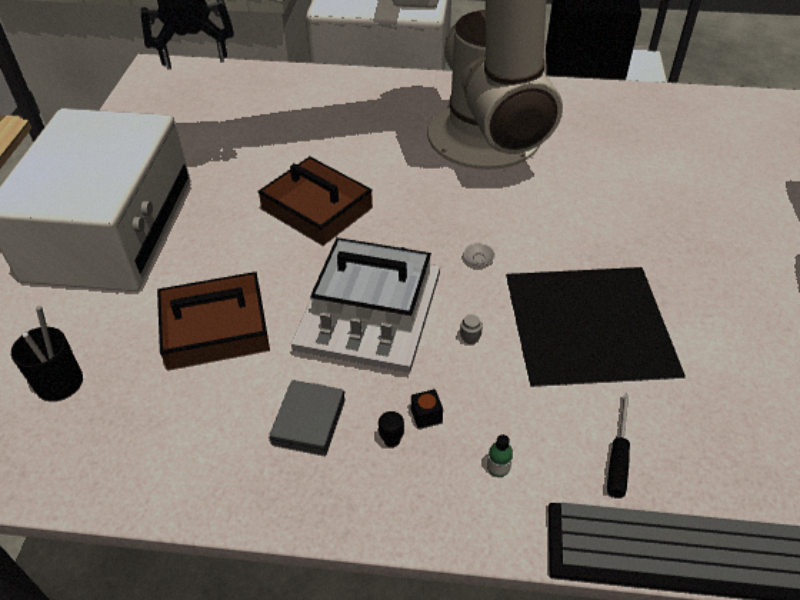

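View pics/b.png

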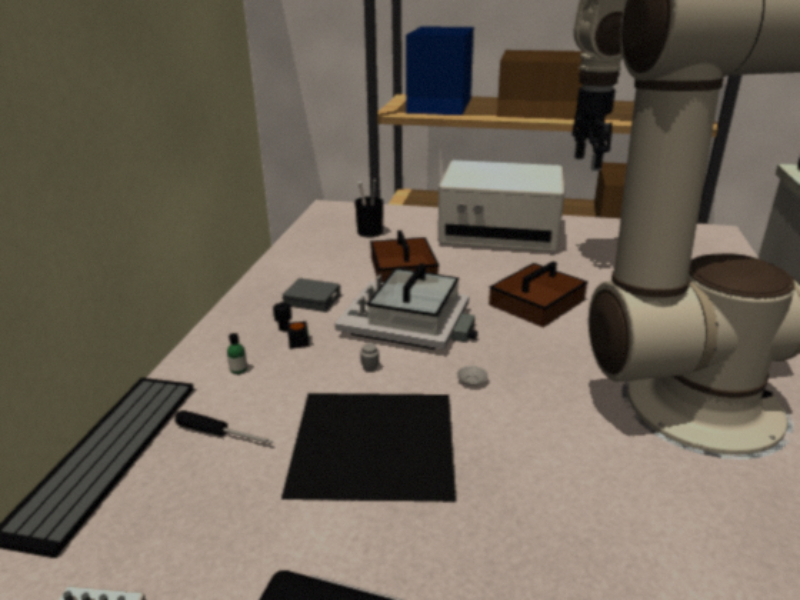

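The scene shows the clear cover on the stage: its bar runs from (340,262) to (407,270), and the locks are below it at (325..387,325). The mat's centre is at about (595,325). Two brown look-alike covers are nearby. I'll measure the mat by mask and take a close crop of the stage.

```bash
python3 - <<'E'
from h import *
import pickle
c=pickle.load(open("c0.pkl","rb"))["scene"]
g=cv2.cvtColor(c["color"],cv2.COLOR_RGB2GRAY)
m=(g<45).astype(np.uint8); m[:, :340]=0; m[:180]=0; m[285:]=0
cn=max(cv2.findContours(m,0,1)[0],key=cv2.contourArea)
p=cv2.approxPolyDP(cn,8,True).reshape(-1,2); print(p)
W=np.array([plane(c,u+.5,v+.5,.004) for u,v in p]);print(W.round(4),W.mean(0)); print(np.linalg.norm(W-np.roll(W,1,0),axis=1))
cr=c["color"][155:270,195:325,::-1]
cv2.imwrite("pics/c.png",cv2.resize(cr,None,fx=5.2,fy=5.2,interpolation=cv2.INTER_CUBIC))
E
```

```text
[[448 187]
 [354 192]
 [371 269]
 [478 263]]
[[0.3768 0.2889 0.004 ]
 [0.4194 0.0567 0.004 ]
 [0.6505 0.0982 0.004 ]
 [0.6089 0.3305 0.004 ]] [0.51389935 0.19358386 0.004     ]
[0.23576938 0.23603981 0.23470505 0.2360611 ]
```

View pics/c.png

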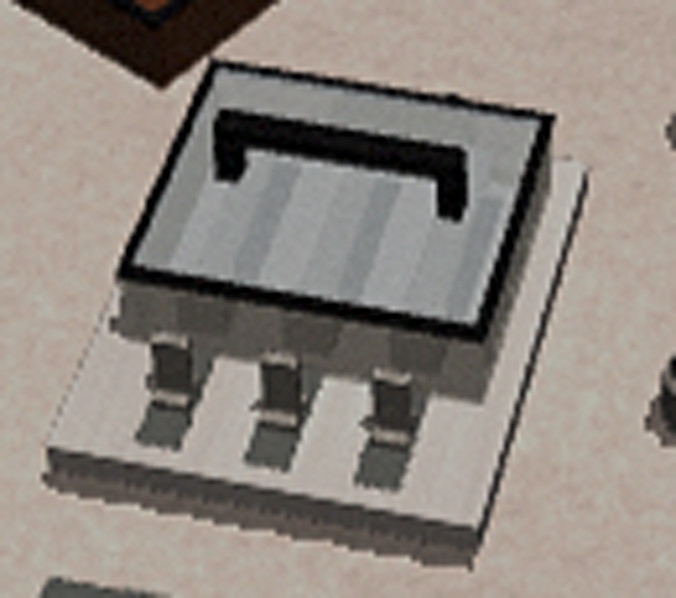

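The crop shows the cover's top corners at (213,63), (553,117), (485,335) and (122,275). The plate corners are at (48,450), (475,525) and (587,170). The three locks stand in front, with their tops at y≈343–378.

```bash
cat >> h.py <<'E'
def err(o): return o["ee_pos"],o["tcp_rot"]
E
python3 - <<'E'
from h import *
import pickle
c=pickle.load(open("c0.pkl","rb"))["scene"]
P=lambda u,v,z: plane(c,195+u/5.2,155+v/5.2,z)[:2]
W=np.array([P(*a,.080) for a in [(211,62),(554,116),(487,338),(120,278)]])
print(W.round(4),W.mean(0),np.linalg.norm(W-np.roll(W,1,0),axis=1))
d=W[1]-W[0]+W[2]-W[3]; print("cover yaw(y dir)",np.degrees(np.arctan2(d[1],d[0]))-90)
d=W[2]-W[1]+W[3]-W[0]; print("x dir",np.degrees(np.arctan2(d[1],d[0])))
S=np.array([P(*a,.035) for a in [(48,451),(475,526),(588,168)]])
print(S.round(4),(S[0]+S[2])/2,np.linalg.norm(S[1]-S[0]),np.linalg.norm(S[2]-S[1]))
d=S[1]-S[0];print(np.degrees(np.arctan2(d[1],d[0]))-90);d=S[1]-S[2];print(np.degrees(np.arctan2(d[1],d[0])))
print("bar", P(215,112,.114),P(466,150,.114),P(214,145,.102),P(466,182,.102))
R=cv2.Rodrigues
from scipy.spatial.transform import Rotation as Ro
print(Ro.from_euler('xyz',status.get_obs()["tcp_rot"],degrees=True).as_matrix().round(3))
E
```

```text
[[ 0.44   -0.2319]
 [ 0.4587 -0.0727]
 [ 0.5943 -0.0886]
 [ 0.5772 -0.247 ]] [ 0.51752007 -0.16003644] [0.1380716  0.16035555 0.1365198  0.15934675]
cover yaw(y dir) -6.425258000235772
x dir -6.486704920038971
[[ 0.6379 -0.2702]
 [ 0.658  -0.0867]
 [ 0.4448 -0.0571]] [ 0.54135156 -0.16366928] 0.18462820234679694 0.21529881967327488
-6.246200299057492
-7.895043781714841
bar [ 0.50726374 -0.21590861] [ 0.51888409 -0.10561299] [ 0.51537686 -0.21578689] [ 0.5261059 -0.104846 ]
[[-0.     0.349 -0.937]
 [ 0.001 -0.937 -0.349]
 [-1.    -0.001  0.   ]]
```

```bash
cat >> h.py <<'E'
from scipy.spatial.transform import Rotation as Ro
def go(x,y,z,yaw=None,base=None):
    """tool-axis shifts to reach TCP x,y,z with jaw axis (mod 180) at world yaw"""
    o=status.get_obs(); R=Ro.from_euler('xyz',o["tcp_rot"],degrees=True).as_matrix()
    a=np.degrees(np.arctan2(R[1,1],R[0,1])); s=R.T@(np.array([x,y,z])-o["ee_pos"])*1000
    t=None if yaw is None else -((yaw-a+90)%180-90)
    print("t",round(o["time"],2),"pos",o["ee_pos"].round(4),"jaw",round(a,2),"tilt",(R[:,0]).round(3),"F",np.round(o["wrist_force"],2),"open",round(o["opening"],4),"q6",o["q"][5].round(1),"\n shift",s.round(1),"turn",t)
def frame(o,yaw):
    c,s=np.cos(np.radians(yaw)),np.sin(np.radians(yaw)); return lambda x,y:np.array(o)+[c*x-s*y,s*x+c*y]
E
python3 -c "
from h import *
go(.5175,-.160,.19,-6.4)"
```

```text
t 0.15 pos [ 0.192  -0.5152  0.2308] jaw -69.56 tilt [-0.     0.001 -1.   ] F [ 0.02  0.49 -0.5 ] open 0.0853 q6 90.0 
 shift [  41.  -219.1 -429. ] turn -63.15916125581845
```

```bash
python3 -m jog '5 -27 -54 -8;10 -55 -107 -16;15 -82 -161 -24;20 -110 -215 -32;26 -137 -268 -40;31 -164 -322 -48;36 -192 -375 -56;41 -219 -429 -63.2' 1 30; python3 -m jog '0 0 0 0;0 0 0 0;0 0 0 0;0 0 0 0;0 0 0 0;0 0 0 0;0 0 0 0;0 0 0 0'
python3 - <<'E'
from h import *
go(.5175,-.160,.0893,-6.4)
c=camera("wrist"); cv2.imwrite("pics/d.png",c["color"][:,:,::-1])
import pickle; pickle.dump(c,open("c1.pkl","wb"))
print(proj(c,[[.5175,-.16,.114]]))
E
```

```text
time: 1.15
ee_pos: [0.5186, -0.1586, 0.1901]
tcp_rot: [42.5, 90.0, -53.6]
wrist_force: [0.4, -2.2, 0.5]
opening: 0.0855
time: 2.15
ee_pos: [0.5176, -0.1603, 0.1903]
tcp_rot: [-88.1, 90.0, 175.6]
wrist_force: [0.2, 0.0, -0.2]
opening: 0.0852
t 2.15 pos [ 0.5176 -0.1603  0.1903] jaw -6.35 tilt [-0.  0. -1.] F [ 0.17  0.01 -0.22] open 0.0852 q6 79.1 
 shift [ 1.01e+02 -1.00e-01 -3.00e-01] turn 0.04762250936968826
[[284.85841968 216.54827771]]
```

View pics/d.png

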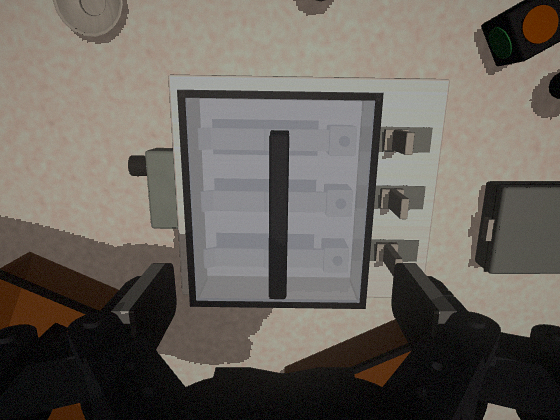

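The wrist picture shows the bar centred at about (279,214), running from (279.5,130) to (277.5,298), with the clips visible through the cover and the locks at the right.

```bash
python3 - <<'E'
from h import *
import pickle
c=pickle.load(open("c1.pkl","rb"))
g=cv2.cvtColor(c["color"],cv2.COLOR_RGB2GRAY)
m=(g<50).astype(np.uint8); m[:,:255]=0;m[:,305:]=0;m[:110]=0;m[299:]=0
cn=max(cv2.findContours(m,0,1)[0],key=cv2.contourArea); r=cv2.boxPoints(cv2.minAreaRect(cn)); print(r)
for z in(.114,):
  W=np.array([plane(c,u+.5,v+.5,z)[:2] for u,v in r]); print(W.round(4),W.mean(0),np.linalg.norm(W-np.roll(W,1,0),axis=1))
  L=max([W[1]-W[0],W[2]-W[1]],key=np.linalg.norm); print((np.degrees(np.arctan2(L[1],L[0]))-90)%180)
for u,v in[(169,75),(449,80)]: print(plane(c,u,v,.035))
E
```

```text
[[269. 131.]
 [288. 131.]
 [288. 298.]
 [269. 298.]]
[[ 0.5143 -0.1068]
 [ 0.5254 -0.108 ]
 [ 0.5136 -0.2174]
 [ 0.5009 -0.216 ]] [ 0.51354878 -0.16204447] [0.11001434 0.01124162 0.11000457 0.01276415]
173.80572694212046
[ 0.43861072 -0.05997853  0.035     ]
[ 0.65396813 -0.08783807  0.035     ]
```

```bash
python3 -m jog '12 -1 1 0;28 -2 1.5 0;45 -3 1.5 0;62 -3 1.5 0;78 -3 1.5 0;90 -3 1.5 0;98 -3 1.5 0;101 -3 1.5 0'; python3 -m jog '0 0 0 0;0 0 0 0;0 0 0 0;0 0 0 0;0 0 0 0;0 0 0 0;0 0 0 0;0 0 0 0' 0 30; python3 -m jog '0 0 0 0;0 0 0 0;-2 0 0 0;-4 0 0 0;-7 0 0 0;-10 0 0 0;-13 0 0 0;-16 0 0 0'
python3 -c "
from h import *
go(.5145,-.1615,.24)"
```

```text
time: 3.2
ee_pos: [0.5144, -0.1614, 0.0889]
tcp_rot: [-107.3, 90.0, 156.4]
wrist_force: [0.1, -0.0, 0.6]
opening: 0.085
time: 4.2
ee_pos: [0.5144, -0.1615, 0.0895]
tcp_rot: [69.3, 90.0, -27.1]
wrist_force: [-1.8, 0.1, 4.5]
opening: 0.0111
time: 5.2
ee_pos: [0.5144, -0.1615, 0.1055]
tcp_rot: [95.6, 90.0, -0.8]
wrist_force: [-0.4, -1.0, -5.3]
opening: 0.0116
t 5.2 pos [ 0.5144 -0.1615  0.1055] jaw -6.36 tilt [ 0. -0. -1.] F [-0.36 -1.   -5.26] open 0.0116 q6 78.9 
 shift [-1.345e+02  1.000e-01  0.000e+00] turn None
```

```bash
python3 -m jog '-4 0 0 0;-12 0 0 0;-24 0 0 0;-37 0 0 0;-50 0 0 0;-60 0 0 0;-67 0 0 0;-70 0 0 0'; python3 -m jog '0 -0.5 -5 0;0 -2 -20 0;0 -5 -46 -1;0 -9 -81 -3;0 -14 -124 -5;0 -19 -169 -7;0 -24 -214 -9;0 -29 -258 -11';  python3 -m jog '0 -2 -42 -2;0 -3 -69 -3.5;0 -4 -83 -5;0 -5 -90 -5.6;0 -5 -93 -5.6;0 -5 -93 -5.6;0 -5 -93 -5.6;0 -5 -93 -5.6'
python3 - <<'E'
from h import *
go(.514,.1936,.0585,10.2)
c=camera("scene")
cv2.imwrite("pics/e.png",cv2.resize(c["color"][120:330,180:520,::-1],None,fx=2.3,fy=2.3))
E
```

```text
time: 6.2
ee_pos: [0.5145, -0.1615, 0.1757]
tcp_rot: [77.1, 90.0, -19.3]
wrist_force: [-0.2, -0.1, -3.6]
opening: 0.0117
time: 7.2
ee_pos: [0.5135, 0.1005, 0.1751]
tcp_rot: [-131.6, 90.0, 143.2]
wrist_force: [1.6, -0.6, -3.9]
opening: 0.0112
time: 8.2
ee_pos: [0.5018, 0.19, 0.1753]
tcp_rot: [23.7, 90.0, -56.1]
wrist_force: [0.3, -0.4, -5.5]
opening: 0.0117
t 8.2 pos [0.5018 0.19   0.1753] jaw 10.2 tilt [ 0. -0. -1.] F [ 0.25 -0.37 -5.48] open 0.0117 q6 100.5 
 shift [116.8  12.6  -1.4] turn -0.001717869100872349
```

View pics/e.png

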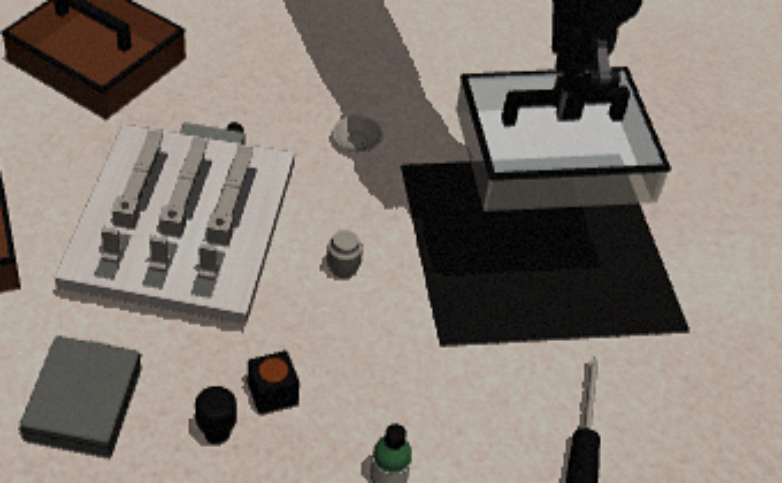

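The cover hangs upright from the gripper over the far part of the mat, and the clips are now bare. Next I'll lower it slowly.

```bash
python3 -m jog '5 3 0 0;17 6 -0.5 0;34 9 -1 0;53 12 -1.4 0;71 12.6 -1.4 0;85 12.6 -1.4 0;95 12.6 -1.4 0;102 12.6 -1.4 0';  python3 -m jog '3 0 0 0;6 0 0 0;8.5 0 0 0;10.5 0 0 0;12 0 0 0;13 0 0 0;13.6 0 0 0;14 0 0 0'; python3 -m jog '0.2 0 0 0;0.4 0 0 0;0.6 0 0 0;0.7 0 0 0;0.7 0 0 0;0.7 0 0 0;0.7 0 0 0;0.7 0 0 0'
python3 -c "
from h import *
go(.514,.1936,.0585)"
```

```text
time: 9.25
ee_pos: [0.5138, 0.194, 0.0728]
tcp_rot: [24.0, 90.0, -55.8]
wrist_force: [-0.0, 0.6, -4.4]
opening: 0.0113
time: 10.25
ee_pos: [0.5138, 0.1941, 0.0593]
tcp_rot: [-72.8, 90.0, -152.6]
wrist_force: [-0.2, -0.9, -4.2]
opening: 0.0117
time: 11.25
ee_pos: [0.5139, 0.1941, 0.0586]
tcp_rot: [100.6, 90.0, 20.9]
wrist_force: [0.4, 0.1, -3.9]
opening: 0.011
t 11.25 pos [0.5139 0.1941 0.0586] jaw 10.24 tilt [ 0.  0. -1.] F [ 0.43  0.12 -3.9 ] open 0.011 q6 100.4 
 shift [0.1 0.  0.5] turn None
```

Not quite touching yet (still −3.9 N), so I'll creep down.

```bash
python3 -m jog '0.2 0 0 0;0.4 0 0 0;0.6 0 0 0;0.8 0 0 0;1 0 0 0;1 0 0 0;1 0 0 0;1 0 0 0'
```

```text
time: 12.25
ee_pos: [0.5139, 0.1941, 0.0585]
tcp_rot: [100.3, 90.0, 20.6]
wrist_force: [-3.7, -1.4, 7.7]
opening: 0.0117
```

```bash
python3 -m jog '-0.5 0 0 0;-0.5 0 0 0;-0.5 0 0 0;-0.5 0 0 0;-0.5 0 0 0;-0.5 0 0 0;-0.5 0 0 0;-0.5 0 0 0' 1; python3 -m jog '-5 0 0 0;-20 0 0 0;-40 0 0 0;-62 0 0 0;-85 0 0 0;-105 0 0 0;-118 0 0 0;-125 0 0 0'
python3 - <<'E'
from h import *
import pickle
cs={n:camera(n) for n in("scene","wrist")}
pickle.dump(cs,open("c2.pkl","wb"))
go(.514,-.06,.27,83.6)
c=cs["scene"]
cv2.imwrite("pics/f.png",np.hstack([cv2.resize(c["color"][120:330,180:520,::-1],(500,309)),cv2.resize(cs["wrist"]["color"][...,::-1],(300,225)).copy() if 0 else cv2.copyMakeBorder(cv2.resize(cs["wrist"]["color"][...,::-1],(300,225)),0,84,0,0,0)]))
E
```

```text
time: 13.25
ee_pos: [0.5138, 0.1941, 0.0581]
tcp_rot: [61.7, 90.0, -18.1]
wrist_force: [0.2, 0.2, 1.0]
opening: 0.0852
time: 14.25
ee_pos: [0.514, 0.1942, 0.1842]
tcp_rot: [100.5, 89.9, 20.7]
wrist_force: [0.1, 0.9, 0.5]
opening: 0.0852
t 14.35 pos [0.514  0.1942 0.1837] jaw 10.24 tilt [ 0.001  0.    -1.   ] F [ 0.16 -0.58  0.41] open 0.0858 q6 100.4 
 shift [-86.4 -45.2 250.1] turn -73.35658713912551
```

View pics/f.png

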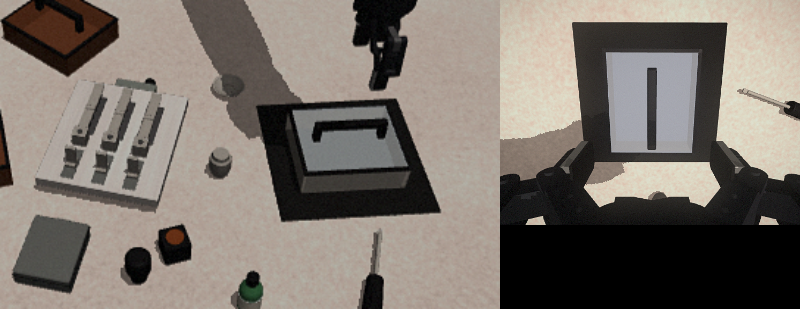

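The cover stands upright and centred on the mat. I'll shut the fingers, move over the stage, and turn the jaws onto the stage's y axis.

```bash
python3 -m jog '-10 -2 15 5;-20 -6 50 15;-30 -11 100 25.5;-40 -17 155 36;-50 -23 210 46.5;-60 -29 265 57;-66 -34 315 67.5;-66 -38 356 78' 0 30; python3 -m jog '0 0 0 10;0 0 0 20;0 0 0 28.6;0 0 0 28.6;0 0 0 28.6;0 0 0 28.6;0 0 0 28.6;0 0 0 28.6'
python3 - <<'E'
from h import *
import pickle
go(.54,-.163,.25,-96.4)
c=camera("wrist"); pickle.dump(c,open("c3.pkl","wb"))
cv2.imwrite("pics/g.png",cv2.resize(c["color"][:,:,::-1],(800,600),interpolation=cv2.INTER_CUBIC))
E
```

```text
time: 15.35
ee_pos: [0.5396, -0.165, 0.2487]
tcp_rot: [-35.5, 90.0, 166.4]
wrist_force: [-0.2, 0.6, 0.8]
opening: 0.0002
time: 16.35
ee_pos: [0.5398, -0.163, 0.2491]
tcp_rot: [-161.0, 90.0, 12.6]
wrist_force: [-1.2, 0.4, 0.1]
opening: -0.0003
t 16.35 pos [ 0.5398 -0.163   0.2491] jaw -96.33 tilt [ 0.  0. -1.] F [-1.2   0.42  0.07] open -0.0003 q6 169.5 
 shift [-0.9 -0.  -0.2] turn 0.0718319761863313
```

View pics/g.png

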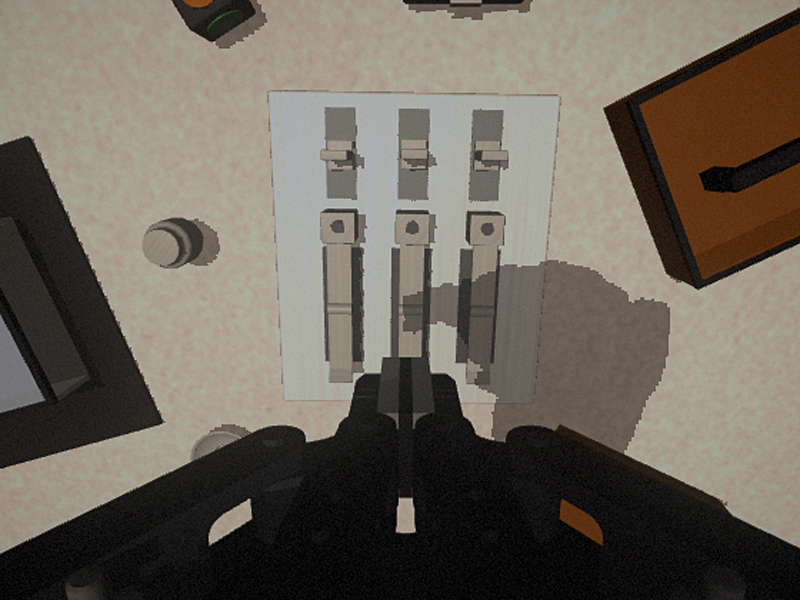

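The view shows the three ribs at (341,308), (410,308) and (483,307), the clamp tops at (339,228), (412,228) and (486,228), and the lock tops at about (337,155), (414,155) and (491,155). The plate's +x corners are at (269,91) and (560,96).

```bash
python3 - <<'E'
from h import *
import pickle
c=pickle.load(open("c3.pkl","rb")); P=lambda u,v,z: plane(c,u*.7,v*.7,z)[:2]
r=np.array([P(341,308,.0585),P(410,308,.0585),P(483,307,.0585)])
k=np.array([P(339,228,.059),P(412,228,.059),P(486,228,.059)])
l=np.array([P(337,155,.073),P(414,155,.073),P(491,155,.073)])
s=np.array([P(269,91,.035),P(560,96,.035),P(284,401,.035)])
for n,a in zip("rkls",(r,k,l,s)): print(n,a.round(4).tolist(),np.linalg.norm(np.diff(a,axis=0),axis=1))
d=r[0]-r[2]+k[0]-k[2]+l[0]-l[2]; print("yaw",np.degrees(np.arctan2(d[1],d[0]))-90)
d=(k-r).mean(0);print(np.degrees(np.arctan2(d[1],d[0])),np.linalg.norm(d)); d=(s[0]-s[2]);print(np.degrees(np.arctan2(d[1],d[0])))
o=frame((0,0),-6.8)
print("stage origin from ribs",r[1]-o(-30,0)/1000,"clamps",k[1]-o(25,0)/1000,"plate",(s[1]+s[2])/2,'lock x',((l[1]-k[1])@ (o(1,0))))
g=lambda x,y:(np.array(x))
E
```

```text
r [[0.5112, -0.1173], [0.5061, -0.1633], [0.5013, -0.212]] [0.04627498 0.04894602]
k [[0.5646, -0.1238], [0.5594, -0.1704], [0.5541, -0.2176]] [0.04689    0.04754332]
l [[0.6093, -0.1308], [0.6043, -0.1762], [0.5992, -0.2216]] [0.04567804 0.04568871]
s [[0.654, -0.0884], [0.6302, -0.2745], [0.4369, -0.0602]] [0.18759814 0.2885845 ]
yaw -6.238091253929255
-6.879558100853519 0.05352781827012613
-7.3812675179862515
stage origin from ribs [ 0.53588698 -0.16683865] clamps [ 0.53457332 -0.16743081] plate [ 0.53355181 -0.16735539] lock x 0.04525552494820432
```

```bash
python3 -m jog '10 -10 8 0;30 -25 20 0;60 -38 30 0;95 -43 33.7 0;125 -43 33.7 0;155 -43 33.7 0;176 -43 33.7 0;185 -43 33.7 0'; python3 -m jog '1 0 0 0;2 0 0 0;2.5 0 0 0;3 0 0 0;3 0 0 0;3 0 0 0;3 0 0 0;3 0 0 0'
python3 -c "
from h import *
go(.511,-.1165,.0590)"
```

```text
time: 17.4
ee_pos: [0.5104, -0.1164, 0.0629]
tcp_rot: [-7.0, 89.9, 166.7]
wrist_force: [-0.0, -0.1, 0.0]
opening: -0.0001
time: 18.4
ee_pos: [0.511, -0.1166, 0.0611]
tcp_rot: [-40.8, 90.0, 132.8]
wrist_force: [-0.8, 1.2, 0.2]
opening: -0.0
t 18.4 pos [ 0.511  -0.1166  0.0611] jaw -96.36 tilt [-0.  0. -1.] F [-0.78  1.23  0.18] open -0.0 q6 173.5 
 shift [ 2.1 -0.   0. ] turn None
```

```bash
python3 -m jog '1 0 0 0;2 0 0 0;2.6 0 0 0;3.2 0 0 0;3.2 0 0 0;3.2 0 0 0;3.2 0 0 0;3.2 0 0 0'; python3 -m jog '0.5 0 0 0;1 0 0 0;1.5 0 0 0;1.5 0 0 0;1.5 0 0 0;1.5 0 0 0;1.5 0 0 0;1.5 0 0 0'
python3 -c "
from h import *
go(.511,-.1165,.0590)"
```

```text
time: 19.4
ee_pos: [0.511, -0.1166, 0.0579]
tcp_rot: [25.3, 90.0, -161.0]
wrist_force: [-1.6, 0.5, 2.4]
opening: 0.0
time: 20.4
ee_pos: [0.511, -0.1166, 0.0565]
tcp_rot: [126.9, 90.0, -59.4]
wrist_force: [-2.6, 0.4, 5.8]
opening: -0.0003
t 20.4 pos [ 0.511  -0.1166  0.0565] jaw -96.36 tilt [ 0. -0. -1.] F [-2.56  0.44  5.76] open -0.0003 q6 173.5 
 shift [-2.5 -0.1 -0. ] turn None
```

Left clip: 5.8 N at 2.4 mm, so it's sound. Next, the middle one.

```bash
python3 -m jog '-4 0 0 0;-9 0 0 0;-10 16 0 0;-10 36 0 0;-10 48 0 0;-8 48 0 0;-4 48 0 0;-3 48 0 0'; python3 -m jog '1 0 0 0;2 0 0 0;2.6 0 0 0;3 0 0 0;3 0 0 0;3 0 0 0;3 0 0 0;3 0 0 0'
python3 -c "
from h import *
go(.5058,-.164,.0590)"
```

```text
time: 21.4
ee_pos: [0.5055, -0.1639, 0.0589]
tcp_rot: [-14.0, 90.0, 159.7]
wrist_force: [0.1, 0.4, 0.3]
opening: 0.0001
time: 22.4
ee_pos: [0.5057, -0.1641, 0.0566]
tcp_rot: [-91.8, 90.0, 81.8]
wrist_force: [-2.7, 2.9, 5.3]
opening: -0.0001
t 22.4 pos [ 0.5057 -0.1641  0.0566] jaw -96.35 tilt [ 0.  0. -1.] F [-2.66  2.92  5.27] open -0.0001 q6 168.4 
 shift [-2.4 -0.1 -0.1] turn None
```

Middle clip: 5.3 N at 2.4 mm, also sound. The right one gets measured too rather than inferred.

```bash
python3 -m jog '-4 0 0 0;-9 0 0 0;-10 16 0 0;-10 36 0 0;-10 48 0 0;-8 48 0 0;-4 48 0 0;-3 48 0 0'; python3 -m jog '1 0 0 0;2 0 0 0;2.6 0 0 0;3 0 0 0;3 0 0 0;3 0 0 0;3 0 0 0;3 0 0 0'
python3 -c "
from h import *
go(.5058,-.164,.0590)"
```

```text
time: 23.4
ee_pos: [0.5002, -0.2115, 0.0588]
tcp_rot: [-21.4, 90.0, 152.2]
wrist_force: [-0.8, -0.5, 0.0]
opening: 0.0002
time: 24.4
ee_pos: [0.5005, -0.212, 0.0564]
tcp_rot: [-165.3, 90.0, 8.3]
wrist_force: [-0.8, 2.4, 2.0]
opening: -0.0002
t 24.4 pos [ 0.5005 -0.212   0.0564] jaw -96.36 tilt [ 0.  0. -1.] F [-0.8   2.36  2.  ] open -0.0002 q6 163.4 
 shift [ -2.6 -48.3   0. ] turn None
```

Only 2.0 N at 2.5 mm, so this looks soft. I'll press on to about 6 N to confirm.

```bash
python3 -m jog '0.7 0 0 0;1.4 0 0 0;2.1 0 0 0;2.8 0 0 0;3.3 0 0 0;3.3 0 0 0;3.3 0 0 0;3.3 0 0 0'
```

```text
time: 25.4
ee_pos: [0.5004, -0.212, 0.0532]
tcp_rot: [159.5, 90.0, -26.8]
wrist_force: [-0.8, 1.3, 4.8]
opening: -0.0002
```

```bash
python3 -m jog '0.4 0 0 0;0.8 0 0 0;0.8 0 0 0;0.8 0 0 0;0.8 0 0 0;0.8 0 0 0;0.8 0 0 0;0.8 0 0 0'; python3 -m jog '-4 0 0 0;-9 0 0 0;-15 0 0 0;-22 0 0 0;-28 0 0 0;-32 0 0 0;-34 0 0 0;-34 0 0 0'
python3 -c "
from h import *
l=np.array([.5992,-.2216]); print(l, frame((.535,-.167),-6.6)(.073,-.048))
f=frame((0,0),-6.6)
t=frame((.535,-.167),-6.6)(.052,-.048); print(t); go(t[0],t[1],.063)"
```

```text
time: 26.4
ee_pos: [0.5005, -0.212, 0.0526]
tcp_rot: [165.1, 90.0, -21.2]
wrist_force: [-0.9, 2.5, 6.4]
opening: 0.0002
time: 27.4
ee_pos: [0.5004, -0.212, 0.0863]
tcp_rot: [114.8, 90.0, -71.5]
wrist_force: [-0.5, 0.6, -0.7]
opening: 0.0001
[ 0.5992 -0.2216] [ 0.60199923 -0.2230723 ]
[ 0.5811384  -0.22065862]
t 27.4 pos [ 0.5004 -0.212   0.0863] jaw -96.36 tilt [ 0. -0. -1.] F [-0.54  0.59 -0.71] open 0.0001 q6 163.4 
 shift [ 23.3  -0.3 -81.2] turn None
```

The right clip is soft: 6.4 N at about 6.4 mm. Now I'll lower the shut fingers into the gap between its clamp and lock, then look.

```bash
python3 -m jog '0 0 -8 0;0 0 -28 0;0 0 -52 0;0 0 -72 0;0 0 -80 0;0 0 -81 0;0 0 -81 0;0 0 -81 0'; python3 -m jog '3 0 0 0;8 0 0 0;13 0 0 0;17 0 0 0;20 0 0 0;22 0 0 0;22 0 0 0;22 0 0 0'
python3 - <<'E'
from h import *
t=frame((.535,-.167),-6.6)(.052,-.048); go(t[0],t[1],.063)
c=camera("wrist"); a=cv2.resize(c["color"][:,:,::-1],(400,300))
d=camera("scene"); b=cv2.resize(d["color"][150:270,190:350,::-1],(400,300),interpolation=cv2.INTER_CUBIC)
cv2.imwrite("pics/i.png",np.hstack([a,b]))
E
```

```text
time: 28.4
ee_pos: [0.5805, -0.2209, 0.0865]
tcp_rot: [143.3, 90.0, -43.1]
wrist_force: [-0.4, -1.0, 0.6]
opening: 0.0003
time: 29.4
ee_pos: [0.581, -0.221, 0.0645]
tcp_rot: [168.3, 90.0, -18.0]
wrist_force: [0.5, 0.1, 1.6]
opening: -0.0005
t 29.4 pos [ 0.581  -0.221   0.0645] jaw -96.36 tilt [ 0. -0. -1.] F [0.48 0.07 1.6 ] open -0.0005 q6 165.5 
 shift [ 1.5 -0.3 -0.1] turn None
```

View pics/i.png

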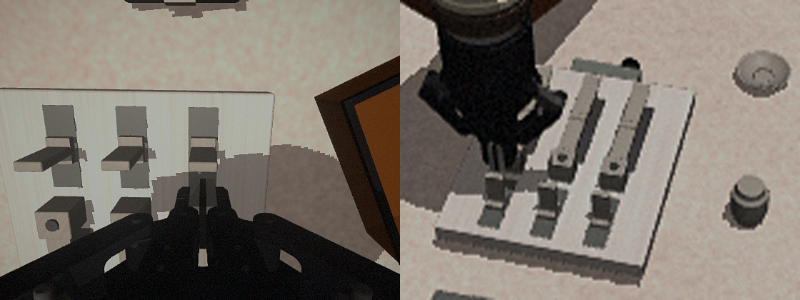

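The fingers (wrist view, 203,185) sit centred in front of the right lock (203,150). I'll go a little lower and push.

```bash
python3 -m jog '2 0 0 0;4 0 -1 0;4 0 -3 0;4 0 -6 0;4 0 -9 0;4 0 -12 0;4 0 -14 0;4 0 -15 0'; python3 -m jog '0 0 -1 0;0 0 -2 0;0 0 -3 0;0 0 -4 0;0 0 -5 0;0 0 -6 0;0 0 -7 0;0 0 -7 0'
```

```text
time: 30.5
ee_pos: [0.5959, -0.2227, 0.0603]
tcp_rot: [47.3, 90.0, -139.0]
wrist_force: [-3.0, -0.2, 0.2]
opening: -0.0002
time: 31.5
ee_pos: [0.6029, -0.2233, 0.0603]
tcp_rot: [-136.8, 90.0, 36.9]
wrist_force: [-2.6, -2.3, -0.4]
opening: -0.0001
```

```bash
python3 -m jog '0 0 -0.5 0;0 0 -1 0;0 0 -1.5 0;0 0 -2 0;0 0 -2 0;0 0 -2 0;0 0 -2 0;0 0 -2 0'
```

```text
time: 32.5
ee_pos: [0.6047, -0.2236, 0.0603]
tcp_rot: [-118.3, 90.0, 55.4]
wrist_force: [-2.2, -0.3, -0.1]
opening: -0.0003
```

```bash
python3 -m jog '0 0 -0.5 0;0 0 -1 0;0 0 -1.5 0;0 0 -1.5 0;0 0 -1.5 0;0 0 -1.5 0;0 0 -1.5 0;0 0 -1.5 0'
```

```text
time: 33.5
ee_pos: [0.605, -0.2236, 0.0603]
tcp_rot: [-1.6, 89.9, 172.0]
wrist_force: [-10.3, 1.3, 3.7]
opening: 0.0
```

```bash
python3 -m jog '0 0 -0.5 0;0 0 -1 0;0 0 -1.5 0;0 0 -1.5 0;0 0 -1.5 0;0 0 -1.5 0;0 0 -1.5 0;0 0 -1.5 0'
```

```text
time: 34.5
ee_pos: [0.6052, -0.2236, 0.0603]
tcp_rot: [-2.1, 89.7, 171.5]
wrist_force: [-16.8, 1.7, 7.1]
opening: -0.0002
```

The lock is against its stop: the force rose at exactly the expected position. I'll back off, retreat up and check.

```bash
python3 -m jog '0 0 2 0;0 0 6 0;0 0 11 0;0 0 13 0;-5 0 13 0;-16 0 13 0;-32 0 13 0;-50 0 13 0'; python3 -m jog '-20 0 20 0;-45 0 40 0;-70 0 60 0;-95 0 80 0;-115 0 100 0;-122 0 110 0;-122 0 110 0;-122 0 110 0'
python3 - <<'E'
from h import *
go(.5,-.2,.2)
c=camera("wrist"); a=cv2.resize(c["color"][:,:,::-1],(400,300))
d=camera("scene"); b=cv2.resize(d["color"][140:290,180:500,::-1],(800,375),interpolation=cv2.INTER_CUBIC)
e=cv2.resize(d["color"][205:260,200:310,::-1],(400,200),interpolation=cv2.INTER_CUBIC)
e=cv2.copyMakeBorder(e,0,25,0,0,0); cv2.imwrite("pics/j.png",np.vstack([b,np.hstack([a[:225],e])]))
E
```

```text
time: 35.5
ee_pos: [0.595, -0.2225, 0.1119]
tcp_rot: [167.4, 90.0, -18.9]
wrist_force: [0.3, -0.2, -0.3]
opening: 0.0001
time: 36.5
ee_pos: [0.4857, -0.2103, 0.2314]
tcp_rot: [-19.9, 89.9, 153.8]
wrist_force: [-0.6, -0.2, 0.9]
opening: 0.0
t 36.5 pos [ 0.4857 -0.2103  0.2314] jaw -96.35 tilt [-0.001  0.    -1.   ] F [-0.59 -0.23  0.89] open 0.0 q6 162.9 
 shift [ 31.4 -11.8 -13.1] turn None
```

View pics/j.png

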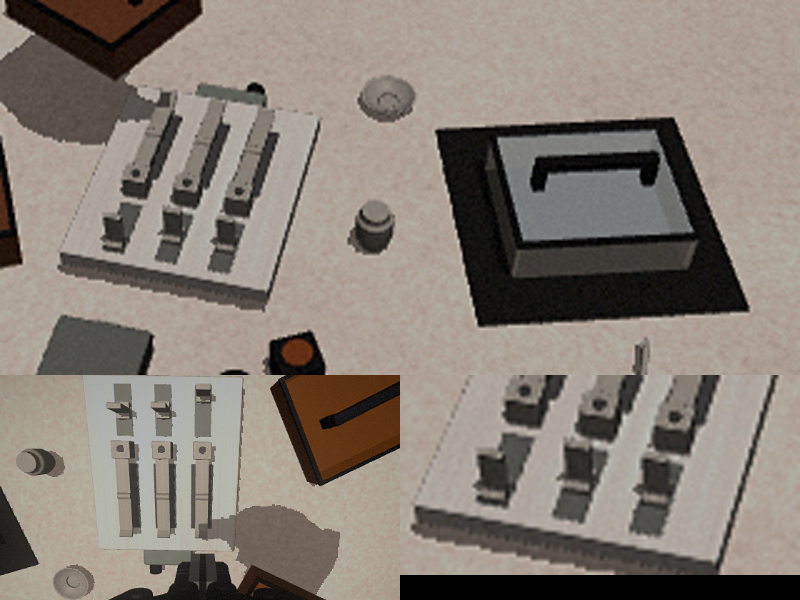

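The right lock is at the end of its slot (wrist view, 204,393), while the other two are in at (120,408) and (160,408). The cover is upright mid-mat and the robot is clear, so I'm handing in.

```bash
python3 -c "
from workcell import bot
print(bot.job_done())"
```

```text
the job is handed in; nothing more can be done
None
```

The right clip is the soft one. Its lock is now fully out, and I handed the job in at about 36.5 s with the arm clear of everything.

- **Cover:** I lifted it by its bar and set it down upright, within about a millimetre of the measured middle of the mat and lined up with it. The set-down creep ended at a wrist force of about 8 N before I let go.
- **Clip presses:**

| Clip | Force | Deflection | Result |
|---|---|---|---|
| Left | 5.8 N | 2.4 mm | sound |
| Middle | 5.3 N | 2.4 mm | sound |
| Right | 6.4 N | 6.4 mm | soft |

- **Lock:** The right lock slid at about 2.5 N. It met its stop where the given dimensions put it, where I pressed it to about 17 N before backing off.
- **Last checks:** The final pictures show the right lock at the outer end of its slot, the other two still in, and the cover standing in the middle of the mat. The objects in those views looked undisturbed; the dropper, eyepiece and most of the screwdriver were outside them.
- **Disagreements:** The first camera estimates of the cover and stage positions differed by 4–6 mm between the scene and wrist views. I used closer wrist views for the grasp, presses and push. No check failed.

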